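# Level the rocking bench scale

### The arm

A 6-joint arm with a two-finger parallel gripper is mounted at the origin on the work surface. World frame = base frame: x ahead of the robot, y to its left, z up, the work surface at z = 0. Lengths are in m, angles in rad, forces in N, time in s.
With the tool pointing down it reaches from about 0.35 to 0.875 m from the base axis. Payload 15.5 kg.
Tool frame: the origin (TCP) lies at the very end of the fingers, on their centre line; the grasp point (between the pads) lies arm.grip_point_offset behind it (arm.grip_point_offset is the distance from the TCP to the grasp point, in m); z points along the fingers, y is the line along which they close (so a half turn about z gives the same grasp; the last joint's range is limited). The gripper opens to 85 mm and grips with 20 to 120 N. Pads are 22 mm wide; open, the fingers measure 114 mm over their backs; the gripper's body (76 mm by 85 mm) begins 54 mm behind the grasp point. The pads swing forward as they close: fully open they stand 13 mm farther back than shut.
Start: joints at [1.248, 0.494, 1.345, -0, 1.302, -0.096], TCP at [0.141, 0.609, 0.193] pointing down, gripper open.
Joint ranges: [-2.91, 2.91], [-0.82, 2.16], [0.22, 2.67], [-1.22, 4.37], [0.12, 2.79], [-3.08, 3.08]. Speed limits (rad/s): [1.89, 1.89, 2.57, 3.01, 3.01, 3.01].

### API

Orientations are given as a unit quaternion [w, x, y, z].
In Python, from plant import arm, eyes gives the robot as it stands.
- The arm moves only by the tool send_rows, never from a script. Its argument "targets" is a list of rows, each an object with "twist": the turn, a rotation vector about the tool's x, y, z in degrees, a list of three; "delta_pos": the shift along the tool's x, y, z in m, a list of three; "hand": the finger opening in m, from 0 to 0.0854. In form: [{"twist": [ax, ay, az], "delta_pos": [dx, dy, dz], "hand": hand}, ...]. A call has 1 to 5 rows; each row is the pose to reach, as a shift and turn from the pose commanded when the call began, along the tool's axes at that moment; what a row does not reach only later rows make up. A row lasts 1/8 s, in which the tool goes at most 62.5 mm and 10.7 degrees, less where a joint would pass 70% of its speed; a pose out of reach is approached as far as the arm can. A call with a gripper value outside its range is refused whole. The fingers move at their own pace and stop on an object; "squeeze" is the grip in N (left out, the last holds). Time passes only in rows, so rows that repeat a pose let the fingers close. It gives the time, the measured TCP pose, the force, the opening and the grip force at its end, in the units of the state.
- arm.read_state(): the state, without advancing time (a new reading comes with each control period).
- eyes.capture(name): name is "scene" or "top"; returns the picture (384x512x3 uint8, red, green, blue); there is no depth.
- eyes.calibration(name): a dict with "fx", "fy", "cx", "cy" (pixels), "D" ([k1, k2, p1, p2, k3] as OpenCV has them; the pictures are not rectified), "R" (3x3) and "t" (3): a world point X has camera coordinates R X + t. Camera axes: x right, y down, z forward; pixel columns grow to the right and rows downward; lengths in m; the calibration is good to about 2 mm. A picture is of the moment at which its call begins. calibration takes no time and is no camera call.
- arm.hand_in(): hands the job in; it is judged then, once.
The state is a dict: "clock": time; "joints": joint angles; "joint_velocities": joint speeds; "tau": joint torques, N m; "position": TCP position; "eef_rot": TCP orientation; "wrist_force": force on the tool from outside, world axes, zero at the start; "wrist_torque": the same for the moment, N m; "grip_width": opening from 0.0 (shut) to 1.0 (fully open); "finger_force": force on a finger pad.
Only numpy, scipy, OpenCV 4.12 (cv2) and the standard library are available. Lean on these libraries where they do the work, as an engineer would, in place of code of your own. Each camera call takes 0.05 s, during which the arm holds its last target. There are 200 camera calls.

### The job

The bench scale rocks because one of its four screw feet is wound up too short: that corner sags, and its wing knob lies askew instead of along the scale's long sides like the other three. Turn that wing knob clockwise (seen from above) until it lies along the long sides like the others and the scale stands level on all four feet, then let go. Leave the scale where it stands, with the cake tin still upright on its pan.

Things in the scene. Friction and masses are not known exactly. Their poses are not given: they have to be found in the camera images.
- scale: Loose 2.4 kg bench scale: white plate 220 (x) x 180 (y) mm, top 34 mm above the table when level, round steel pan (124 mm across, top at 46 mm) in its middle, display along the -y edge. Four screw feet with the same black wing knob, 92 mm in x and 72 mm in y from the centre; at the start only corner +x +y sags (2 to 5 degrees). Any yaw. Origin: centre, at the feet's undersides; z up.
- slack (a joint): Turn of the short foot's wing knob, rad, growing clockwise from above. 0: wing along the scale's long sides (x), foot right, scale level. Starts at -1.35 to -0.85. Clockwise lengthens the foot 6 mm per rad and lifts that corner; the knob stays at the same height within 2 mm. Stiff thread (0.14 N m), stays where left; end stops at -1.7 and 0.9.
- slack_grip (a point): Grip point on the axis of the short foot's wing knob, at the scale's corner +x +y, about 64 mm above the table. The wing is an upright flat bar 44 mm long (point x), 14 mm thick (point y: grip across this), 30 mm high (16 mm below the point to 14 above); axes turn with it. 8 to 16 mm of stem between wing and plate. At least 25 mm free beside it through the turn.
- tin: Round open steel cake tin, 68 mm across the rim, 34 mm high, 0.12 kg, standing loose on the middle of the scale's pan (rim 80 mm above the table). Origin: centre of its underside.

How it is judged:
At the end, for the whole second after the job is handed in: The short foot's wing knob is within 0.25 rad (14 degrees) of the scale's long sides (joint 0), the scale is level within 0.02 rad (1.1 degrees), at rest, and within 40 mm of where it stood at the start; the tin stands upright on the pan, its centre within 50 mm of the pan's centre (value of joint slack between -0.25 and 0.25 rad and angle between scale's own z axis and vertical below 0.02 rad and distance of scale from where it was at the start of the episode below 0.04 m and linear speed of scale below 0.01 m/s and horizontal distance between tin and scale below 0.05 m and height (world z) of tin above 0.035 m and angle between tin's own z axis and vertical below 0.15 rad); the robot touches nothing.
It also fails if it takes over 37 s, if anything falls off the work surface, if the arm or the gripper's body presses on something with over 40 N, if the wrist force passes 120 N, or if a joint passes its speed limit or range.

## Working session

There is one attempt and no reset: what is moved stays moved. The work goes in short steps, Python scripts to look and compute and a tool call to move; the robot and the scene stay as the last step left them, time stands still between calls to the robot, and variables do not carry over. Pictures are saved under pics/ and viewed, at most 10 in all, crops included, and the job is handed in when it is done.

Besides the shell and the picture viewer there is one more tool, called after ">>>" by a JSON object that holds its "api" and its "payload". send_rows: Moves the arm, as the interface text tells. Its arguments: {"type":"object","properties":{"targets":{"type":"array"},"squeeze":{"type":"number"}},"required":["targets"]}

```bash
mkdir -p pics; ls
python3 - <<'E'
from plant import arm, eyes
import cv2, numpy as np
print(arm.grip_point_offset, arm.read_state())
for n in("scene","top"):
    im=eyes.capture(n); cv2.imwrite(f"pics/{n}0.png",im[:,:,::-1]); c=eyes.calibration(n); print(n,c)
E
```

```text
pics
0.0187 {'clock': 0.0, 'joints': array([ 1.24855691e+00,  4.94222642e-01,  1.34615753e+00,  2.32497036e-05,
        1.30250584e+00, -9.54918073e-02]), 'joint_velocities': array([-0.00214806,  0.00059365,  0.00118498, -0.00160119, -0.00113546,
        0.00179703]), 'tau': array([-3.25138772e-04, -8.82152510e+01, -3.83857584e+01, -2.57453812e-04,
        1.00884709e-02, -8.44917480e-06]), 'position': array([0.14035412, 0.60859944, 0.19216681]), 'eef_rot': array([-1.45052827e-04,  1.13134130e-01,  9.93579514e-01, -6.30302322e-04]), 'wrist_force': array([ 0.15640839,  0.56617238, -1.04631501]), 'wrist_torque': array([ 0.01842151, -0.02839893, -0.07927788]), 'finger_force': 0.0, 'grip_width': 0.9996892674722433}
scene {'fx': 424.20402482506745, 'fy': 424.20402482506745, 'cx': 259.902195436726, 'cy': 187.45853299323693, 'D': array([0.0458113, 0.       , 0.       , 0.       , 0.       ]), 'R': array([[ 0.79132179,  0.6112038 , -0.01548334],
       [ 0.43589251, -0.58174347, -0.68671119],
       [-0.42872782,  0.53666045, -0.72676544]]), 't': array([-0.48014688, -0.1873884 ,  0.93010682])}
top {'fx': 416.70086638218135, 'fy': 416.70086638218135, 'cx': 253.63945534689097, 'cy': 191.807856532821, 'D': array([0.00180924, 0.        , 0.        , 0.        , 0.        ]), 'R': array([[ 0.18480632, -0.98277417, -0.0012478 ],
       [-0.9623695 , -0.18071164, -0.2029489 ],
       [ 0.19922744,  0.03870708, -0.97918854]]), 't': array([-0.07648131,  0.60720647,  0.61607793])}
```

View pics/scene0.png

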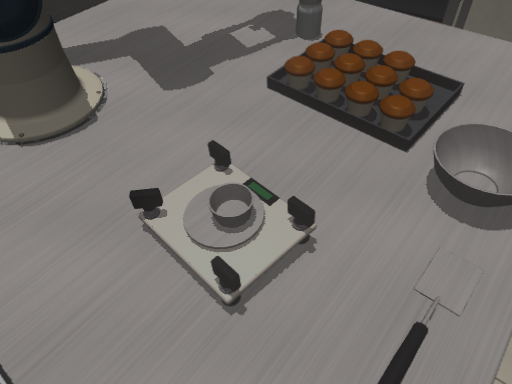

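View pics/top0.png

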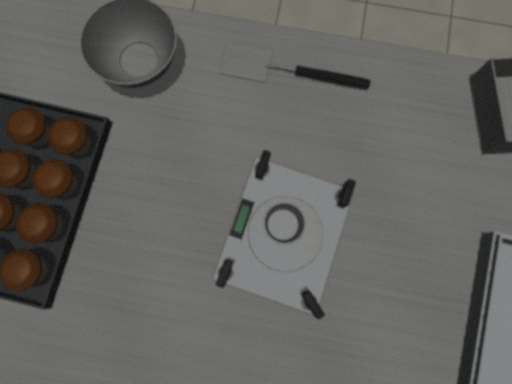

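Scene: askew knob at (147,199), the others at (220,155), (301,211) and (226,273). Top: askew knob at (313,303), the others at (263,164), (346,193) and (225,272), with the tin at (284,223).

```bash
cat > h.py <<'E'
import cv2, numpy as np
from plant import arm, eyes
def ray(n,uv):
    c=eyes.calibration(n); K=np.array([[c['fx'],0,c['cx']],[0,c['fy'],c['cy']],[0,0,1]])
    p=cv2.undistortPoints(np.float64(uv).reshape(-1,1,2),K,c['D'])[:,0]
    R=np.array(c['R']); return -R.T@c['t'], np.c_[p,np.ones(len(p))]@R
def onz(n,uv,z):
    o,d=ray(n,uv); return o+d*((z-o[2])/d[:,2])[:,None]
def knob(n,im,ctr,r=24,th=50):
    m=(im.max(2)<th).astype(np.uint8); w=np.zeros_like(m); cv2.circle(w,tuple(map(int,ctr)),r,1,-1)
    nn,l,s,c=cv2.connectedComponentsWithStats(m*w); k=1+np.argmax(s[1:,4])
    return np.argwhere(l==k)[:,::-1].astype(float)
def tri(a,b):
    (o1,d1),(o2,d2)=ray('scene',a),ray('top',b); A=np.c_[d1[0],-d2[0]]
    s,*_=np.linalg.lstsq(A,o2-o1,rcond=None); p,q=o1+s[0]*d1[0],o2+s[1]*d2[0]; return (p+q)/2,np.linalg.norm(p-q)
def axis(pts,z=.07):
    P=onz('top',pts,z)[:,:2]; (c,s,a)=cv2.minAreaRect(P.astype(np.float32)*1000)
    w,v=np.linalg.eigh(np.cov(P.T)); return c,s,np.degrees(np.arctan2(*v[::-1,1]))%180
E
python3 - <<'E'
from h import *
S=cv2.imread('pics/scene0.png');T=cv2.imread('pics/top0.png')
for a,b in [((147,199),(313,303)),((220,155),(225,272)),((301,211),(263,164)),((226,273),(346,193))]:
    ka,kb=knob('scene',S,a),knob('top',T,b)
    print(len(ka),len(kb),ka.mean(0),kb.mean(0),tri(ka.mean(0),kb.mean(0)),axis(kb))
E
```

```text
577 262 [146.         198.79549393] [311.85114504 303.95801527] (array([ 0.45403063, -0.08382751,  0.06124986]), np.float64(0.0003431047364294281)) ((453.6719055175781, -82.47047424316406), (44.390716552734375, 15.988391876220703), np.float64(44.67210854037546))
356 217 [219.28370787 154.03932584] [224.41935484 272.90322581] (array([0.47556486, 0.05858374, 0.06095744]), np.float64(0.001421199191086895)) ((475.086181640625, 57.23372268676758), (15.246335983276367, 39.982765197753906), np.float64(170.99351260972108))
521 217 [300.51631478 211.98848369] [262.47465438 164.71889401] (array([0.65779456, 0.03133926, 0.06600109]), np.float64(0.0010693735930001928)) ((656.6314086914062, 30.01186180114746), (16.320926666259766, 45.926753997802734), np.float64(172.87230798416678))
539 274 [225.66233766 274.36734694] [345.55109489 193.15693431] (array([ 0.63685049, -0.11062061,  0.06012343]), np.float64(0.00023749793598602876)) ((635.2628784179688, -107.6355972290039), (19.051952362060547, 46.24261474609375), np.float64(166.96783417790195))
```

```bash
cat >> h.py <<'E'
from scipy.spatial.transform import Rotation as Ro
def go(p,yaw):   # yaw: world angle of tool y, tool down
    s=arm.read_state(); q=s['eef_rot']; R=Ro.from_quat(q[[1,2,3,0]])
    c,si=np.cos(np.radians(yaw)),np.sin(np.radians(yaw))
    G=Ro.from_matrix(np.c_[[-si,c,0],[c,si,0],[0,0,-1]]) if 0 else Ro.from_matrix(np.c_[np.cross([c,si,0],[0,0,-1]),[c,si,0],[0,0,-1]])
    print('t',s['clock'],'pos',s['position'].round(4),'yaw',np.degrees(np.arctan2(*R.as_matrix()[1::-1,1])).round(1),'j6',s['joints'][5].round(2),'F',s['wrist_force'].round(1))
    print('delta',R.inv().apply(np.array(p)-s['position']).round(4),'twist',np.degrees((R.inv()*G).as_rotvec()).round(2))
E
python3 -c "
from h import *
go([.454,-.083,.16],-45.3)"
```

```text
t 0.1 pos [0.1404 0.6087 0.1923] yaw 77.0 j6 -0.1 F [ 0.1  0.2 -0.5]
delta [-0.4611 -0.6034  0.0329] twist [-4.000e-02  6.000e-02  1.223e+02]
```

>>> {"api": "send_rows", "payload": {"targets": [{"twist":[0,0,40],"delta_pos":[-0.154,-0.201,0],"hand":0.06},{"twist":[0,0,40],"delta_pos":[-0.154,-0.201,0],"hand":0.06},{"twist":[0,0,40],"delta_pos":[-0.154,-0.201,0],"hand":0.06},{"twist":[0,0,40],"delta_pos":[-0.154,-0.201,0],"hand":0.06},{"twist":[0,0,40],"delta_pos":[-0.154,-0.201,0],"hand":0.06}]}}

```text
clock: 0.72
position: [0.2462, 0.3753, 0.1928]
eef_rot: [0.0, 0.449, 0.894, -0.001]
wrist_force: [0.0, 0.2, 0.1]
grip_width: 0.705
finger_force: 0.0
```

```bash
python3 -c "
from h import *
go([.454,-.083,.16],-45.3)"
```

```text
t 0.725 pos [0.2462 0.3753 0.1928] yaw 36.7 j6 0.22 F [0.  0.2 0.1]
delta [-0.4916 -0.1071  0.0332] twist [-2.000e-02  8.000e-02  8.199e+01]
```

>>> {"api": "send_rows", "payload": {"targets": [{"twist":[0,0,45],"delta_pos":[-0.27,-0.059,0.01],"hand":0.06},{"twist":[0,0,45],"delta_pos":[-0.27,-0.059,0.01],"hand":0.06},{"twist":[0,0,45],"delta_pos":[-0.27,-0.059,0.01],"hand":0.06},{"twist":[0,0,45],"delta_pos":[-0.27,-0.059,0.01],"hand":0.06},{"twist":[0,0,45],"delta_pos":[-0.27,-0.059,0.01],"hand":0.06}]}}

```text
clock: 1.35
position: [0.3619, 0.1255, 0.1827]
eef_rot: [0.0, 0.756, 0.654, 0.0]
wrist_force: [0.9, 0.6, -0.6]
grip_width: 0.702
finger_force: 0.0
```

```bash
python3 -c "
from h import *
go([.454,-.083,.15],-45.3)"
```

```text
t 1.35 pos [0.3619 0.1255 0.1827] yaw -8.3 j6 0.32 F [ 0.9  0.6 -0.6]
delta [-0.193   0.1211  0.0328] twist [ 2.000e-02 -0.000e+00  3.702e+01]
```

>>> {"api": "send_rows", "payload": {"targets": [{"twist":[0,0,37],"delta_pos":[-0.193,0.121,0.033],"hand":0.06},{"twist":[0,0,37],"delta_pos":[-0.193,0.121,0.033],"hand":0.06},{"twist":[0,0,37],"delta_pos":[-0.193,0.121,0.033],"hand":0.06},{"twist":[0,0,37],"delta_pos":[-0.193,0.121,0.033],"hand":0.06},{"twist":[0,0,37],"delta_pos":[-0.193,0.121,0.033],"hand":0.06}]}}

```text
clock: 1.98
position: [0.4552, -0.0826, 0.1491]
eef_rot: [0.0, 0.924, 0.381, -0.0]
wrist_force: [-0.0, 0.7, 0.2]
grip_width: 0.704
finger_force: 0.0
```

Run:
```python
from h import *
go([.454,-.083,.048],-45.3)
im=eyes.capture('scene'); cv2.imwrite('pics/s1.png',cv2.resize(im[80:330,60:400,::-1],None,fx=2,fy=2))
```

```text
t 1.975 pos [ 0.4552 -0.0826  0.1491] yaw -45.2 j6 0.48 F [-0.   0.7  0.2]
delta [-0.0012 -0.0006  0.1011] twist [0.01 0.   0.13]
```

View pics/s1.png

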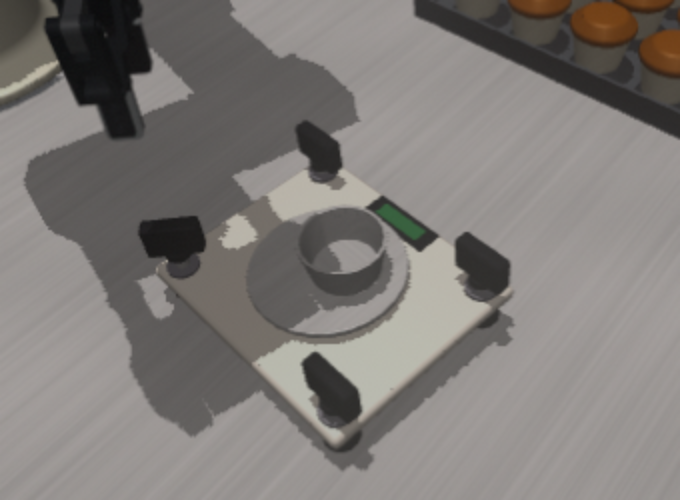

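The fingers (full-image tip about (122,147)) are above the askew knob. I'll check the projection against the commanded TCP before descending.

Run:
```python
from h import *
c=eyes.calibration('scene');K=np.array([[c['fx'],0,c['cx']],[0,c['fy'],c['cy']],[0,0,1]])
p=np.array([.4552,-.0826,.149]);y=np.array([.7,-.7,0])
P=np.array([p,p+.03*y+[0,0,.009],p-.03*y+[0,0,.009],[.454,-.083,.064]])
print(cv2.projectPoints(P,cv2.Rodrigues(c['R'])[0],c['t'],K,c['D'])[0][:,0])
```

```text
[[133.53745829 155.82661579]
 [130.22185135 165.94710858]
 [133.59704599 136.84477086]
 [145.90108647 197.26112863]]
```

Run:
```python
from h import *
c=eyes.calibration('top');K=np.array([[c['fx'],0,c['cx']],[0,c['fy'],c['cy']],[0,0,1]])
p=np.array([.4552,-.0826,.149]);y=np.array([.7,-.7,0])
P=np.array([p,p+.03*y+[0,0,.009],p-.03*y+[0,0,.009],[.454,-.083,.064]])
print(cv2.projectPoints(P,cv2.Rodrigues(c['R'])[0],c['t'],K,c['D'])[0][:,0])
a=eyes.capture('top')[190:384,200:440,::-1];b=eyes.capture('scene')[60:240,60:300,::-1]
b=cv2.resize(b,(720,540))[:300]
cv2.imwrite('pics/ab.png',np.vstack([cv2.resize(a,(720,582))[:290],b]) if 0 else np.hstack([cv2.resize(a,(400,323)),cv2.resize(b[:,:400],(400,323))]))
cv2.imwrite('pics/t1.png',cv2.resize(a,(720,582)))
```

```text
[[319.88030398 306.76840109]
 [339.02982579 294.13431198]
 [302.61810852 320.48402568]
 [311.48024275 303.89760367]]
```

View pics/t1.png

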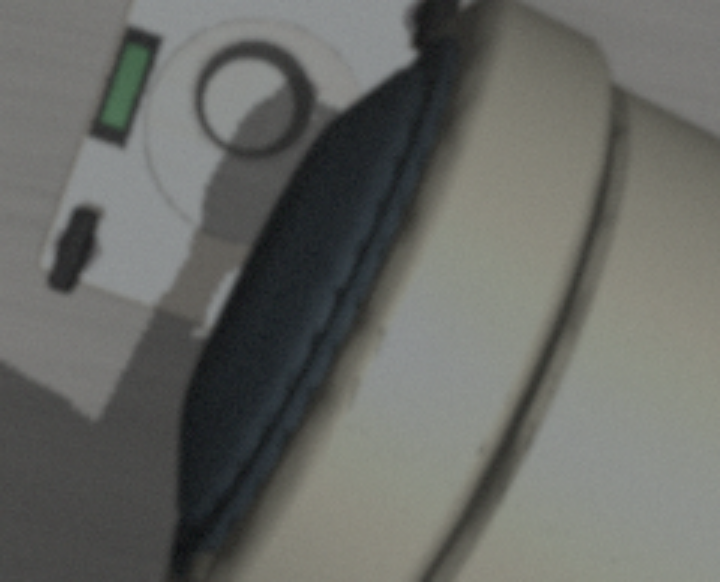

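Top view is blocked by the arm; only the scene view is useful now. Descend partway, staying above the knob, and look.

>>> {"api": "send_rows", "payload": {"targets": [{"twist":[0,0,0],"delta_pos":[-0.001,-0.0005,0.05],"hand":0.06},{"twist":[0,0,0],"delta_pos":[-0.001,-0.0005,0.05],"hand":0.06}]}}

```text
clock: 2.38
position: [0.4505, -0.0792, 0.0982]
eef_rot: [-0.002, 0.923, 0.384, -0.002]
wrist_force: [0.3, 0.1, 0.2]
grip_width: 0.701
finger_force: 0.0
```

Run:
```python
from h import *
go([.454,-.083,.048],-45.3)
c=eyes.calibration('scene');K=np.array([[c['fx'],0,c['cx']],[0,c['fy'],c['cy']],[0,0,1]])
p=arm.read_state()['position'];y=np.array([.7,-.7,0])
P=np.array([p,p+.03*y+[0,0,.009],p-.03*y+[0,0,.009],[.454,-.083,.064]])
print((cv2.projectPoints(P,cv2.Rodrigues(c['R'])[0],c['t'],K,c['D'])[0][:,0]-[80,100])*5)
im=eyes.capture('scene'); cv2.imwrite('pics/s2.png',cv2.resize(np.clip(im[100:220,80:220,::-1]*2.,0,255).astype(np.uint8),None,fx=5,fy=5))
```

```text
t 2.375 pos [ 0.4505 -0.0792  0.0982] yaw -44.9 j6 0.48 F [0.3 0.1 0.2]
delta [-0.0001  0.0054  0.0502] twist [-0.28  0.14  0.42]
[[306.47017046 394.97987535]
 [292.71696115 447.30448464]
 [306.05139711 303.78017508]
 [329.50543234 486.30564315]]
```

View pics/s2.png

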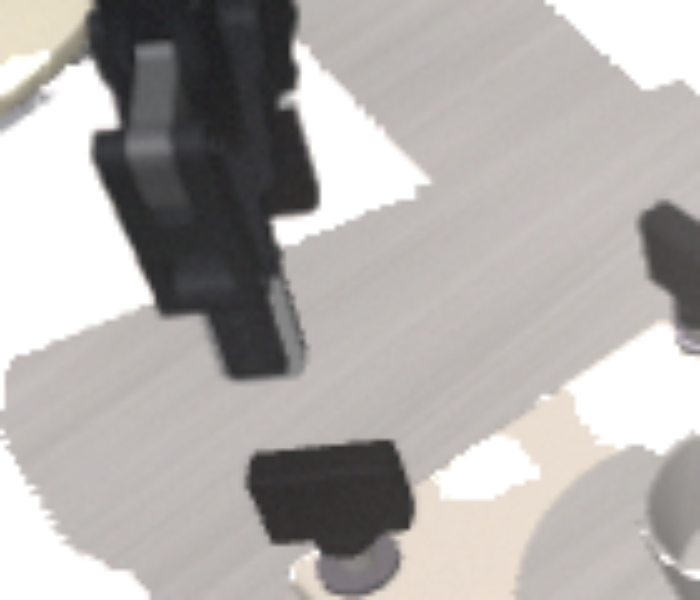

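Run:
```python
from h import *
p=arm.read_state()['position'];print(p, arm.read_state()['grip_width'])
x=np.array([-.7,-.7,0]);y=np.array([.7,-.7,0])
for uv in [(132,175),(138.5,174.5),(136,143)]:
    o,d=ray('scene',[uv]);d=d[0]
    for off in(-.044,-.03,-.01,0,.01,.03,.044):
        s=(off-(o-p)@y)/(d@y); r=o+s*d-p; print(uv,off,'x',(r@x).round(4),'z',r[2].round(4))
```

```text
[ 0.45165511 -0.07969385  0.09970499] 0.7077447124346304
(132, 175) -0.044 x 0.024 z -0.0326
(132, 175) -0.03 x 0.0199 z -0.0192
(132, 175) -0.01 x 0.014 z -0.0001
(132, 175) 0 x 0.0111 z 0.0094
(132, 175) 0.01 x 0.0081 z 0.019
(132, 175) 0.03 x 0.0022 z 0.0381
(132, 175) 0.044 x -0.0019 z 0.0515
(138.5, 174.5) -0.044 x 0.0141 z -0.0329
(138.5, 174.5) -0.03 x 0.0103 z -0.0195
(138.5, 174.5) -0.01 x 0.0048 z -0.0004
(138.5, 174.5) 0 x 0.002 z 0.0092
(138.5, 174.5) 0.01 x -0.0007 z 0.0187
(138.5, 174.5) 0.03 x -0.0062 z 0.0379
(138.5, 174.5) 0.044 x -0.01 z 0.0512
(136, 143) -0.044 x 0.0037 z 0.0311
(136, 143) -0.03 x 0.0001 z 0.0427
(136, 143) -0.01 x -0.0049 z 0.0592
(136, 143) 0 x -0.0075 z 0.0675
(136, 143) 0.01 x -0.01 z 0.0758
(136, 143) 0.03 x -0.0151 z 0.0923
(136, 143) 0.044 x -0.0186 z 0.1039
```

The near finger's tip is at (132,175), about 15 px above where I expect it. I'll shut the fingers here, 2 cm above the knob, so the tip should coincide with the TCP.

>>> {"api": "send_rows", "payload": {"targets": [{"twist":[0,0,0],"delta_pos":[0,0,0],"hand":0.0},{"twist":[0,0,0],"delta_pos":[0,0,0],"hand":0.0},{"twist":[0,0,0],"delta_pos":[0,0,0],"hand":0.0},{"twist":[0,0,0],"delta_pos":[0,0,0],"hand":0.0},{"twist":[0,0,0],"delta_pos":[0,0,0],"hand":0.0}]}}

```text
clock: 3.05
position: [0.4527, -0.0809, 0.0999]
eef_rot: [0.0, 0.924, 0.383, 0.0]
wrist_force: [-0.1, 0.4, 1.0]
grip_width: 0.002
finger_force: 0.0
```

Run:
```python
from h import *
go([.454,-.083,.048],-45.3)
c=eyes.calibration('scene');K=np.array([[c['fx'],0,c['cx']],[0,c['fy'],c['cy']],[0,0,1]])
p=arm.read_state()['position'];print(arm.read_state()['grip_width'])
q=cv2.projectPoints(np.array([p,p+[0,0,.0187]]),cv2.Rodrigues(c['R'])[0],c['t'],K,c['D'])[0][:,0];print((q-[80,100])*5)
im=eyes.capture('scene'); cv2.imwrite('pics/s3.png',cv2.resize(np.clip(im[100:220,80:220,::-1]*2.,0,255).astype(np.uint8),None,fx=5,fy=5))
```

```text
t 3.05 pos [ 0.4527 -0.0809  0.0999] yaw -45.0 j6 0.48 F [-0.1  0.4  1. ]
delta [-0.0006  0.0024  0.0519] twist [ 0.  -0.   0.3]
0.0021703379865826867
[[305.87108666 397.6494615 ]
 [291.40979934 351.66522915]]
```

View pics/s3.png

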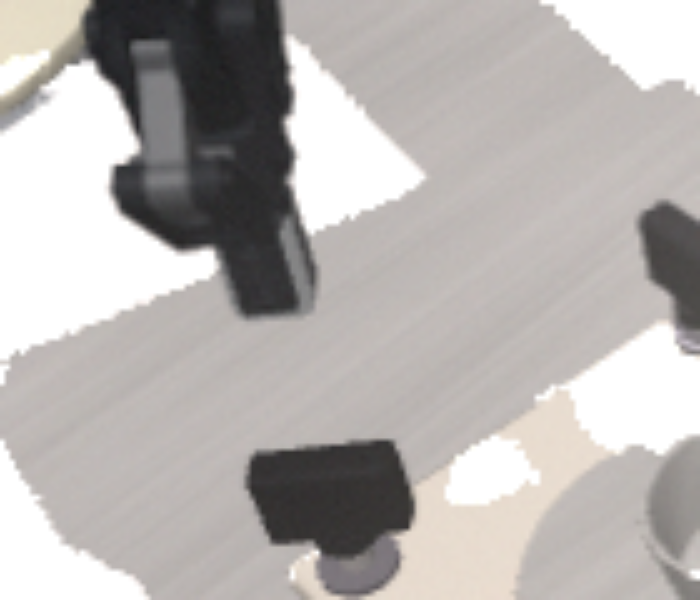

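>>> {"api": "send_rows", "payload": {"targets": [{"twist":[0,0,0],"delta_pos":[0.04,0.04,0],"hand":0.0},{"twist":[0,0,0],"delta_pos":[0.08,0.08,0],"hand":0.0},{"twist":[0,0,0],"delta_pos":[0.099,0.099,0.02],"hand":0.0},{"twist":[0,0,0],"delta_pos":[0.099,0.099,0.06],"hand":0.0},{"twist":[0,0,0],"delta_pos":[0.099,0.099,0.085],"hand":0.0}]}}

```text
clock: 3.72
position: [0.5922, -0.0807, 0.0129]
eef_rot: [-0.0, 0.924, 0.383, -0.001]
wrist_force: [0.3, 0.2, -0.1]
grip_width: 0.003
finger_force: 0.0
```

Run:
```python
from h import *
go([.454,-.083,.048],-45.3)
p=arm.read_state()['position']; out=[]
for n in('scene','top'):
    c=eyes.calibration(n);K=np.array([[c['fx'],0,c['cx']],[0,c['fy'],c['cy']],[0,0,1]])
    q=cv2.projectPoints(np.array([p]),cv2.Rodrigues(c['R'])[0],c['t'],K,c['D'])[0][0,0].round().astype(int);print(q)
    im=np.clip(eyes.capture(n)[:,:,::-1]*1.8,0,255).astype(np.uint8); cv2.drawMarker(im,tuple(map(int,q)),(0,0,255),0,8)
    x,y=max(q[0]-66,0),max(q[1]-100,0);print(x,y); out.append(cv2.resize(im[y:y+150,x:x+133],(399,450)))
cv2.imwrite('pics/s4.png',np.hstack([np.pad(o,((0,450-o.shape[0]),(0,0),(0,0))) for o in out]))
```

```text
t 3.725 pos [ 0.5922 -0.0807  0.0129] yaw -45.0 j6 0.55 F [ 0.3  0.2 -0.1]
delta [-0.0993 -0.0962 -0.0349] twist [-0.08  0.05  0.31]
[218 262]
152 162
[319 220]
253 120
```

View pics/s4.png

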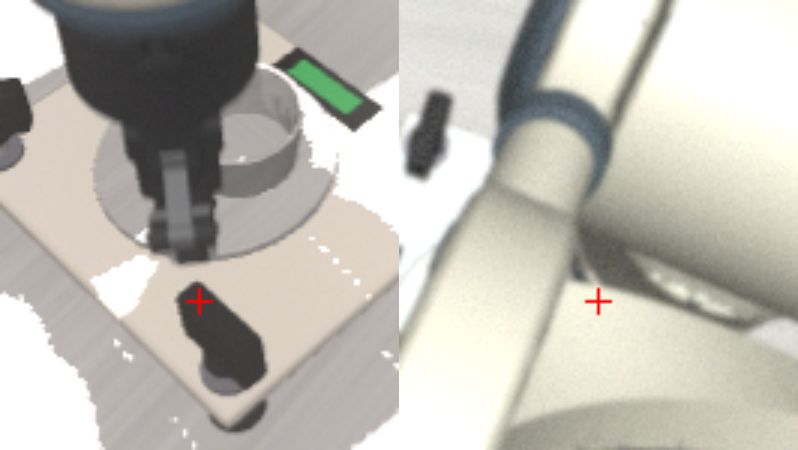

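I misjudged the tool x direction: it is (+.7,+.7), so the hand went over the scale. It touched nothing, since the force is about 0. That also shows the fingertips really are about 3–4 cm higher than reported. I'll raise, go to bare table and touch down to measure the offset.

>>> {"api": "send_rows", "payload": {"targets": [{"twist":[0,0,0],"delta_pos":[0,0,-0.05],"hand":0.0},{"twist":[0,0,0],"delta_pos":[0,0,-0.09],"hand":0.0},{"twist":[0,0,0],"delta_pos":[-0.05,0,-0.09],"hand":0.0},{"twist":[0,0,0],"delta_pos":[-0.1,0,-0.09],"hand":0.0},{"twist":[0,0,0],"delta_pos":[-0.15,0,-0.09],"hand":0.0}]}}

```text
clock: 4.45
position: [0.4859, -0.1881, 0.1062]
eef_rot: [0.001, 0.924, 0.383, 0.001]
wrist_force: [0.5, -0.4, 0.0]
grip_width: 0.001
finger_force: 0.0
```

Run:
```python
from h import *
go([.43,-.23,.02],-45)
```

```text
t 4.45 pos [ 0.4859 -0.1881  0.1062] yaw -45.0 j6 0.3 F [ 0.5 -0.4  0. ]
delta [-0.0692 -0.0101  0.0861] twist [ 0.1  -0.03  0.03]
```

>>> {"api": "send_rows", "payload": {"targets": [{"twist":[0,0,0],"delta_pos":[-0.05,-0.01,0.0],"hand":0.0},{"twist":[0,0,0],"delta_pos":[-0.065,-0.01,0.04],"hand":0.0},{"twist":[0,0,0],"delta_pos":[-0.065,-0.01,0.08],"hand":0.0},{"twist":[0,0,0],"delta_pos":[-0.065,-0.01,0.09],"hand":0.0},{"twist":[0,0,0],"delta_pos":[-0.065,-0.01,0.095],"hand":0.0}]}}

```text
clock: 5.08
position: [0.4342, -0.226, 0.0105]
eef_rot: [0.0, 0.924, 0.383, 0.0]
wrist_force: [0.8, -0.9, -0.2]
grip_width: 0.0
finger_force: 0.0
```

Run:
```python
from h import *
go([.43,-.23,.02],-45)
p=arm.read_state()['position']; out=[]
for n in('scene','top'):
    c=eyes.calibration(n);K=np.array([[c['fx'],0,c['cx']],[0,c['fy'],c['cy']],[0,0,1]])
    q=cv2.projectPoints(np.array([p]),cv2.Rodrigues(c['R'])[0],c['t'],K,c['D'])[0][0,0].round().astype(int)
    im=np.clip(eyes.capture(n)[:,:,::-1]*1.8,0,255).astype(np.uint8); cv2.drawMarker(im,tuple(map(int,q)),(0,0,255),0,8)
    x,y=max(q[0]-66,0),max(q[1]-100,0);print(n,q,x,y); o=cv2.resize(im[y:y+150,x:x+133],None,fx=3,fy=3);out.append(np.pad(o,((0,450-o.shape[0]),(0,399-o.shape[1]),(0,0))))
cv2.imwrite('pics/s5.png',np.hstack(out))
```

```text
t 5.075 pos [ 0.4342 -0.226   0.0105] yaw -45.0 j6 0.18 F [ 0.8 -0.9 -0.2]
delta [-0.0058 -0.0002 -0.0095] twist [ 0.04 -0.01  0.02]
scene [ 68 275] 2 175
top [391 331] 325 231
```

View pics/s5.png

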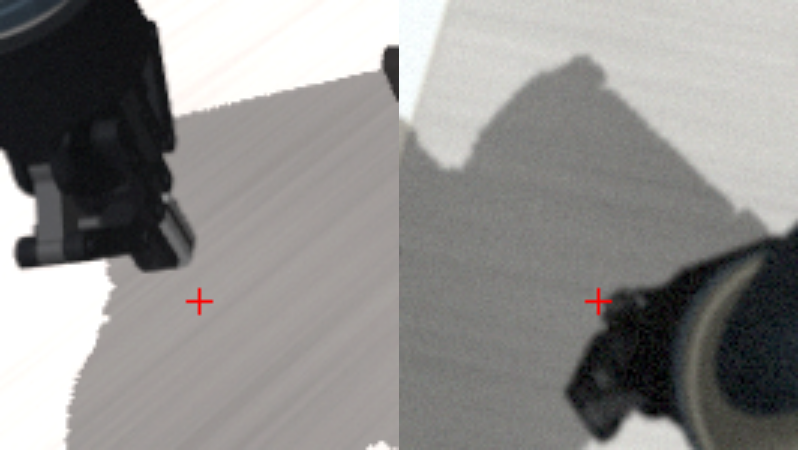

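Run:
```python
from h import *
p=arm.read_state()['position']
for b in[(397,334),(394,331),(401,334)]: X,e=tri((60,263),b); print(X-p,e)
```

```text
[-0.00158148  0.00042337  0.0300988 ] 0.0008710866314678005
[0.00040524 0.00273724 0.02972347] 0.0068597303820138456
[ 0.0010466  -0.00204042  0.03513094] 0.0033885620999511215
```

>>> {"api": "send_rows", "payload": {"targets": [{"twist":[0,0,0],"delta_pos":[0,0,0.01],"hand":0.0},{"twist":[0,0,0],"delta_pos":[0,0,0.015],"hand":0.0},{"twist":[0,0,0],"delta_pos":[0,0,0.018],"hand":0.0}]}}

```text
clock: 5.55
position: [0.4336, -0.2258, -0.0085]
eef_rot: [-0.0, 0.924, 0.383, -0.0]
wrist_force: [-0.3, -0.6, -1.0]
grip_width: -0.001
finger_force: 0.0
```

Confirmed: there is no contact at reported z = -8.5 mm, and the lateral offset is about 0. Keep lowering to contact.

>>> {"api": "send_rows", "payload": {"targets": [{"twist":[0,0,0],"delta_pos":[0,0,0.006],"hand":0.0},{"twist":[0,0,0],"delta_pos":[0,0,0.012],"hand":0.0},{"twist":[0,0,0],"delta_pos":[0,0,0.016],"hand":0.0},{"twist":[0,0,0],"delta_pos":[0,0,0.016],"hand":0.0}]}}

```text
clock: 6.05
position: [0.4334, -0.2257, -0.0246]
eef_rot: [-0.0, 0.924, 0.383, -0.0]
wrist_force: [-0.4, 0.1, 0.3]
grip_width: -0.002
finger_force: 0.0
```

>>> {"api": "send_rows", "payload": {"targets": [{"twist":[0,0,0],"delta_pos":[0,0,0.002],"hand":0.0},{"twist":[0,0,0],"delta_pos":[0,0,0.004],"hand":0.0},{"twist":[0,0,0],"delta_pos":[0,0,0.005],"hand":0.0}]}}

```text
clock: 6.42
position: [0.4337, -0.2259, -0.0293]
eef_rot: [0.0, 0.924, 0.383, 0.0]
wrist_force: [0.2, -0.7, -0.1]
grip_width: -0.002
finger_force: 0.0
```

>>> {"api": "send_rows", "payload": {"targets": [{"twist":[0,0,0],"delta_pos":[0,0,0.0015],"hand":0.0},{"twist":[0,0,0],"delta_pos":[0,0,0.003],"hand":0.0},{"twist":[0,0,0],"delta_pos":[0,0,0.003],"hand":0.0}]}}

```text
clock: 6.8
position: [0.4336, -0.2259, -0.0323]
eef_rot: [-0.0, 0.924, 0.383, -0.0]
wrist_force: [0.2, -0.3, 0.3]
grip_width: 0.001
finger_force: 0.0
```

>>> {"api": "send_rows", "payload": {"targets": [{"twist":[0,0,0],"delta_pos":[0,0,0.0015],"hand":0.0},{"twist":[0,0,0],"delta_pos":[0,0,0.003],"hand":0.0},{"twist":[0,0,0],"delta_pos":[0,0,0.003],"hand":0.0}]}}

```text
clock: 7.18
position: [0.4336, -0.2258, -0.0354]
eef_rot: [-0.0, 0.924, 0.383, -0.0]
wrist_force: [0.1, -0.6, 0.0]
grip_width: -0.003
finger_force: 0.0
```

>>> {"api": "send_rows", "payload": {"targets": [{"twist":[0,0,0],"delta_pos":[0,0,0.0015],"hand":0.0},{"twist":[0,0,0],"delta_pos":[0,0,0.003],"hand":0.0},{"twist":[0,0,0],"delta_pos":[0,0,0.003],"hand":0.0}]}}

```text
clock: 7.55
position: [0.4336, -0.2259, -0.0383]
eef_rot: [-0.0, 0.924, 0.383, -0.0]
wrist_force: [-0.2, 0.0, -0.1]
grip_width: -0.003
finger_force: 0.0
```

>>> {"api": "send_rows", "payload": {"targets": [{"twist":[0,0,0],"delta_pos":[0,0,0.0015],"hand":0.0},{"twist":[0,0,0],"delta_pos":[0,0,0.003],"hand":0.0},{"twist":[0,0,0],"delta_pos":[0,0,0.003],"hand":0.0}]}}

```text
clock: 7.92
position: [0.4338, -0.226, -0.0388]
eef_rot: [0.001, 0.924, 0.383, 0.001]
wrist_force: [-10.7, 5.4, 71.7]
grip_width: -0.003
finger_force: 35.9
```

Run:
```python
from h import *
s=arm.read_state();p=s['position'];print(p,s['wrist_force'])
n='scene';c=eyes.calibration(n);K=np.array([[c['fx'],0,c['cx']],[0,c['fy'],c['cy']],[0,0,1]])
im=np.clip(eyes.capture(n)[:,:,::-1]*2.,0,255).astype(np.uint8)
q=cv2.projectPoints(np.array([[p[0],p[1],0]]),cv2.Rodrigues(c['R'])[0],c['t'],K,c['D'])[0][0,0];print(q)
cv2.imwrite('pics/s6.png',cv2.resize(im[200:310,20:140],None,fx=5,fy=5)); print((q-[20,200])*5)
```

```text
[ 0.43383253 -0.22599247 -0.03876977] [-10.74191286   5.37124119  71.7108675 ]
[ 70.55561489 279.17014366]
[252.77807444 395.8507183 ]
```

View pics/s6.png

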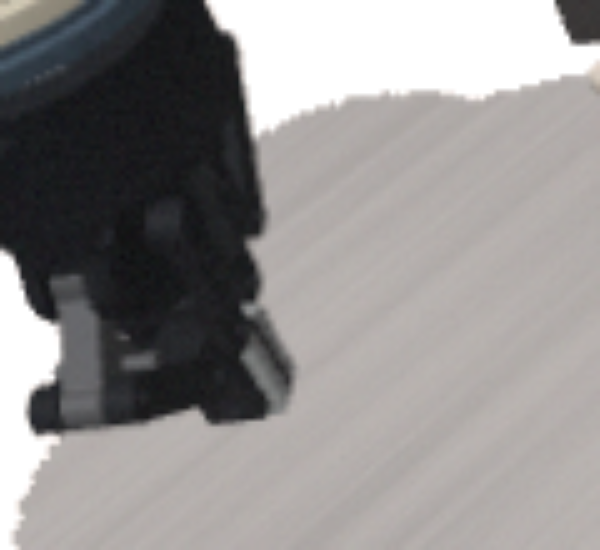

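Contact is at reported z = -0.0387, so the true tip is 38.7 mm above the reported TCP. The lateral position matches: tip (250,405) against projected (253,396) in the crop. Raise and return over the knob.

>>> {"api": "send_rows", "payload": {"targets": [{"twist":[0,0,0],"delta_pos":[0,0,-0.06],"hand":0.06},{"twist":[0,0,0],"delta_pos":[0,0,-0.12],"hand":0.06},{"twist":[0,0,0],"delta_pos":[0.04,-0.03,-0.12],"hand":0.06},{"twist":[0,0,0],"delta_pos":[0.08,-0.06,-0.12],"hand":0.06},{"twist":[0,0,0],"delta_pos":[0.115,-0.087,-0.12],"hand":0.06}]}}

```text
clock: 8.6
position: [0.4535, -0.0816, 0.079]
eef_rot: [0.0, 0.924, 0.383, 0.0]
wrist_force: [0.7, 0.5, 0.8]
grip_width: 0.701
finger_force: 0.0
```

>>> {"api": "send_rows", "payload": {"targets": [{"twist":[0,0,0],"delta_pos":[0,0,0],"hand":0.06},{"twist":[0,0,0],"delta_pos":[0,0,0],"hand":0.06}]}}

```text
clock: 8.85
position: [0.4535, -0.0832, 0.0788]
eef_rot: [0.0, 0.924, 0.383, 0.0]
wrist_force: [-0.9, -0.7, -0.1]
grip_width: 0.703
finger_force: 0.0
```

Run:
```python
from h import *
S=eyes.capture('scene')[:,:,::-1]
k=knob('scene',S,(147,199)); print(k.mean(0),len(k))
go([.454,-.083,.008],-45.3)
```

```text
[146.07363014 198.72773973] 584
t 8.9 pos [ 0.4535 -0.0836  0.0788] yaw -45.0 j6 0.47 F [-0.4 -0.1  0.3]
delta [ 0.0008 -0.0001  0.0708] twist [0.01 0.   0.29]
```

Knob undisturbed. Descend and grip.

>>> {"api": "send_rows", "payload": {"targets": [{"twist":[0,0,0],"delta_pos":[0.001,0,0.03],"hand":0.06},{"twist":[0,0,0],"delta_pos":[0.001,0,0.05],"hand":0.06},{"twist":[0,0,0],"delta_pos":[0.001,0,0.065],"hand":0.06},{"twist":[0,0,0],"delta_pos":[0.001,0,0.071],"hand":0.06},{"twist":[0,0,0],"delta_pos":[0.001,0,0.071],"hand":0.06}]}}

```text
clock: 9.52
position: [0.454, -0.0829, 0.0077]
eef_rot: [-0.0, 0.924, 0.382, -0.0]
wrist_force: [0.1, 0.3, 0.8]
grip_width: 0.703
finger_force: 0.0
```

>>> {"api": "send_rows", "payload": {"targets": [{"twist":[0,0,0],"delta_pos":[0,0,0],"hand":0.03},{"twist":[0,0,0],"delta_pos":[0,0,0],"hand":0.02},{"twist":[0,0,0],"delta_pos":[0,0,0],"hand":0.005},{"twist":[0,0,0],"delta_pos":[0,0,0],"hand":0.005},{"twist":[0,0,0],"delta_pos":[0,0,0],"hand":0.005}], "squeeze": 30}}

```text
clock: 10.15
position: [0.4553, -0.0829, 0.0083]
eef_rot: [0.001, 0.924, 0.383, 0.001]
wrist_force: [1.2, -5.6, 3.9]
grip_width: 0.157
finger_force: 30.7
```

Gripped at 13.4 mm. Turn clockwise (+tool z) gently.

>>> {"api": "send_rows", "payload": {"targets": [{"twist":[0,0,4],"delta_pos":[0,0,0],"hand":0.005},{"twist":[0,0,8],"delta_pos":[0,0,0],"hand":0.005},{"twist":[0,0,12],"delta_pos":[0,0,0],"hand":0.005},{"twist":[0,0,16],"delta_pos":[0,0,0],"hand":0.005},{"twist":[0,0,20],"delta_pos":[0,0,0],"hand":0.005}]}}

```text
clock: 10.78
position: [0.4556, -0.0827, 0.0083]
eef_rot: [0.001, 0.977, 0.215, 0.001]
wrist_force: [5.1, -0.3, 0.5]
grip_width: 0.16
finger_force: 29.3
```

Run:
```python
from h import *
go([.454,-.083,.008],-98)
print(arm.read_state()['wrist_torque'],arm.read_state()['finger_force'],arm.read_state()['grip_width'])
S=eyes.capture('scene')[:,:,::-1]
for b in[(220,155),(301,211),(226,273)]: print(knob('scene',S,b).mean(0))
```

```text
t 10.775 pos [ 0.4556 -0.0827  0.0083] yaw -65.1 j6 0.83 F [ 5.1 -0.3  0.5]
delta [-0.0016 -0.0004  0.0003] twist [ 0.07 -0.15 32.89]
[ 0.03975057 -0.58477049  0.11117799] 29.290687143802643 0.15953142077829185
[219.63297872 153.7712766 ]
[292.35714286 208.28571429]
[224.62420382 277.46496815]
```

>>> {"api": "send_rows", "payload": {"targets": [{"twist":[0,0,4],"delta_pos":[0,0,0],"hand":0.005},{"twist":[0,0,8],"delta_pos":[0,0,0],"hand":0.005},{"twist":[0,0,12],"delta_pos":[0,0,0],"hand":0.005},{"twist":[0,0,16],"delta_pos":[0,0,0],"hand":0.005},{"twist":[0,0,20],"delta_pos":[0,0,0],"hand":0.005}]}}

```text
clock: 11.45
position: [0.456, -0.0825, 0.0082]
eef_rot: [0.0, 0.999, 0.043, 0.002]
wrist_force: [8.0, 3.5, -3.6]
grip_width: 0.157
finger_force: 29.2
```

>>> {"api": "send_rows", "payload": {"targets": [{"twist":[0,0,4],"delta_pos":[0,0,0],"hand":0.005},{"twist":[0,0,8],"delta_pos":[0,0,0],"hand":0.005},{"twist":[0,0,12],"delta_pos":[0,0,0],"hand":0.005},{"twist":[0,0,13],"delta_pos":[0,0,0],"hand":0.005},{"twist":[0,0,13],"delta_pos":[0,0,0],"hand":0.005}]}}

```text
clock: 12.08
position: [0.4561, -0.0825, 0.0082]
eef_rot: [0.0, 0.998, -0.07, 0.002]
wrist_force: [9.9, 3.7, -5.4]
grip_width: 0.158
finger_force: 29.2
```

>>> {"api": "send_rows", "payload": {"targets": [{"twist":[0,0,0],"delta_pos":[0,0,0],"hand":0.03},{"twist":[0,0,0],"delta_pos":[0,0,0],"hand":0.05},{"twist":[0,0,0],"delta_pos":[0,0,0],"hand":0.05},{"twist":[0,0,0],"delta_pos":[0,0,0],"hand":0.05}]}}

```text
clock: 12.58
position: [0.454, -0.0823, 0.0078]
eef_rot: [-0.0, 0.998, -0.07, -0.0]
wrist_force: [-0.5, -0.5, -0.7]
grip_width: 0.586
finger_force: 0.0
```

>>> {"api": "send_rows", "payload": {"targets": [{"twist":[0,0,0],"delta_pos":[0,0,-0.03],"hand":0.05},{"twist":[0,0,0],"delta_pos":[0,0,-0.06],"hand":0.05},{"twist":[0,0,0],"delta_pos":[0,0,-0.1],"hand":0.05},{"twist":[0,0,0],"delta_pos":[0,0,-0.14],"hand":0.05}]}}

```text
clock: 13.08
position: [0.4538, -0.0823, 0.149]
eef_rot: [-0.0, 0.998, -0.07, -0.0]
wrist_force: [-0.2, -1.0, -0.3]
grip_width: 0.584
finger_force: 0.0
```

Run:
```python
from h import *
go([.3,-.25,.2],-98)
```

```text
t 13.075 pos [ 0.4538 -0.0823  0.149 ] yaw -98.0 j6 1.4 F [-0.2 -1.  -0.3]
delta [-0.129   0.1875 -0.0509] twist [-0.    0.02  0.  ]
```

>>> {"api": "send_rows", "payload": {"targets": [{"twist":[0,0,0],"delta_pos":[-0.11,-0.25,-0.05],"hand":0.05},{"twist":[0,0,0],"delta_pos":[-0.11,-0.25,-0.05],"hand":0.05},{"twist":[0,0,0],"delta_pos":[-0.11,-0.25,-0.05],"hand":0.05},{"twist":[0,0,0],"delta_pos":[-0.11,-0.25,-0.05],"hand":0.05},{"twist":[0,0,0],"delta_pos":[-0.11,-0.25,-0.05],"hand":0.05}]}}

```text
clock: 13.7
position: [0.3788, 0.1829, 0.1984]
eef_rot: [-0.0, 0.998, -0.069, 0.0]
wrist_force: [0.5, -0.4, 0.1]
grip_width: 0.592
finger_force: 0.0
```

>>> {"api": "send_rows", "payload": {"targets": [{"twist":[0,0,0],"delta_pos":[-0.1,-0.25,0],"hand":0.05},{"twist":[0,0,0],"delta_pos":[-0.1,-0.25,0],"hand":0.05},{"twist":[0,0,0],"delta_pos":[-0.1,-0.25,0],"hand":0.05},{"twist":[0,0,0],"delta_pos":[-0.1,-0.25,0],"hand":0.05},{"twist":[0,0,0],"delta_pos":[-0.1,-0.25,0],"hand":0.05}]}}

```text
clock: 14.32
position: [0.3144, 0.4448, 0.1975]
eef_rot: [-0.0, 0.998, -0.068, -0.0]
wrist_force: [0.1, -0.5, -0.4]
grip_width: 0.59
finger_force: 0.0
```

Run:
```python
from h import *
go([.3,.45,.2],-98)
S=eyes.capture('scene')[:,:,::-1];T=eyes.capture('top')[:,:,::-1]
P=[]
for a,b in [((147,199),(313,303)),((220,155),(225,272)),((301,211),(263,164)),((226,273),(346,193))]:
    ka,kb=knob('scene',S,a),knob('top',T,b); X,e=tri(ka.mean(0),kb.mean(0)); print(len(ka),len(kb),ka.mean(0).round(1),kb.mean(0).round(1),X.round(4),e.round(4),axis(kb))
cv2.imwrite('pics/f.png',np.hstack([cv2.resize(np.clip(i*1.5,0,255).astype(np.uint8),None,fx=2,fy=2) for i in(S[120:320,110:330],T[130:330,200:380])]))
```

```text
t 14.325 pos [0.3144 0.4448 0.1975] yaw -97.8 j6 2.55 F [ 0.1 -0.5 -0.4]
delta [-0.015  -0.0032 -0.0025] twist [-0.02  0.01  0.16]
413 274 [147.8 198.8] [310.4 302.4] [ 0.4558 -0.0816  0.0604] 0.0002 ((456.44183349609375, -79.4688720703125), (17.0019474029541, 41.05015182495117), np.float64(173.41886099779992))
362 233 [220.9 154. ] [223.5 271.2] [0.4777 0.0604 0.0611] 0.0012 ((477.589599609375, 58.36332702636719), (16.09577178955078, 41.62179183959961), np.float64(171.50152204876852))
519 223 [302.2 214.3] [261.9 164.4] [0.6598 0.0327 0.0608] 0.0016 ((657.294677734375, 31.64824676513672), (16.2069091796875, 46.18061828613281), np.float64(173.90676761799244))
543 263 [227.1 274.2] [344.7 192.2] [ 0.6382 -0.1092  0.0599] 0.0001 ((636.5484619140625, -106.07527160644531), (18.55477523803711, 46.277591705322266), np.float64(167.2028990609654))
```

View pics/f.png

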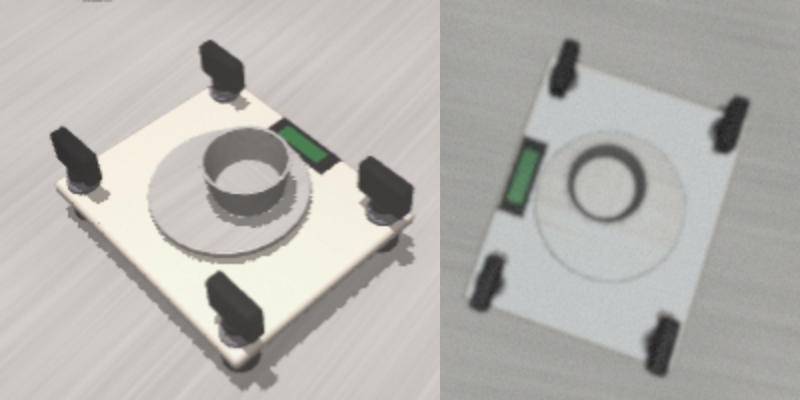

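All four knobs now lie parallel, at nearly equal heights (60–61 mm). The tin is upright near the pan centre: top view, tin at (283.5,221.5) and pan at (285,233). Check the tin offset and hand in.

Run:
```python
from h import *
d=np.linalg.norm((onz('top',[(283.5,221.5)],.08)-onz('top',[(285,233)],.046))[0,:2]); print(d)
if d<.04: print(arm.hand_in())
```

```text
0.015066884326650251
the job is handed in; nothing more can be done
None
```

The job is handed in: I turned the short foot's wing knob clockwise about 53°, and it now lies along the scale's long sides; the camera check shows the scale level and moved only about 2 mm, with the tin upright about 15 mm from the pan's centre.

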